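# Start the drying timers in order

## Task

Four pieces are drying on the bench, each with its own round white timer in front of it, on the robot's side. Start three of the timers in this order by pressing the orange cap gently with a fingertip until it is all the way down, where it stays: first the white bowl's, then the white mug's, then the grey clay model's. Leave the blue rubber bowl's timer unpressed, and do not lift or shift the timers or the pieces.

Things in the scene. Friction and masses are not known exactly. Their poses are not given: they have to be found in the camera images.
- bowl_piece: The white slip-cast bowl, 155 mm across and 85 mm high; loose, upright. Origin at the centre of its underside, z up. (Mould pieces, a jar and a roll of tape, up to 120 mm high and fixed, stand nearer the robot than the timers; hand tools lie along the far edge.)
- bowl_timer: The timer of the white bowl: a loose white round housing, 70 mm across, 26 mm high, 0.3 kg, on a rubber foot, standing about 150 mm from the centre of the white bowl on the robot's side of it. All four timers look alike. Origin at the centre of its underside, z up.
- bowl_cap (a joint): Travel of the orange cap of the white bowl's timer, in m: 0 up (as at the start), 0.010 fully down. It moves straight down against a steady friction of about 3 N and has no spring: it stays where it is left.
- bowl_cap_top (a point): Centre of the flat top of the orange cap of the white bowl's timer. The cap is a disc 34 mm across; its top is 40 mm above the bench when up and 30 mm when fully down (the housing's rim is at 26 to 28 mm), and the point moves with it.
- mug_piece: The white mug with one handle, 79 mm across, 114 mm over the handle, 89 mm high; loose, upright. Origin at the centre of its underside, z up. (Mould pieces, a jar and a roll of tape, up to 120 mm high and fixed, stand nearer the robot than the timers; hand tools lie along the far edge.)
- mug_timer: The timer of the white mug: a loose white round housing, 70 mm across, 26 mm high, 0.3 kg, on a rubber foot, standing about 150 mm from the centre of the white mug on the robot's side of it. All four timers look alike. Origin at the centre of its underside, z up.
- mug_cap (a joint): Travel of the orange cap of the white mug's timer, in m: 0 up (as at the start), 0.010 fully down. It moves straight down against a steady friction of about 3 N and has no spring: it stays where it is left.
- mug_cap_top (a point): Centre of the flat top of the orange cap of the white mug's timer. The cap is a disc 34 mm across; its top is 40 mm above the bench when up and 30 mm when fully down (the housing's rim is at 26 to 28 mm), and the point moves with it.
- model_piece: The grey lump-shaped clay model, about 80 mm across and 86 mm high; loose, upright. Origin at the centre of its underside, z up. (Mould pieces, a jar and a roll of tape, up to 120 mm high and fixed, stand nearer the robot than the timers; hand tools lie along the far edge.)
- model_timer: The timer of the grey clay model: a loose white round housing, 70 mm across, 26 mm high, 0.3 kg, on a rubber foot, standing about 150 mm from the centre of the grey clay model on the robot's side of it. All four timers look alike. Origin at the centre of its underside, z up.
- model_cap (a joint): Travel of the orange cap of the grey clay model's timer, in m: 0 up (as at the start), 0.010 fully down. It moves straight down against a steady friction of about 3 N and has no spring: it stays where it is left.
- model_cap_top (a point): Centre of the flat top of the orange cap of the grey clay model's timer. The cap is a disc 34 mm across; its top is 40 mm above the bench when up and 30 mm when fully down (the housing's rim is at 26 to 28 mm), and the point moves with it.
- rubber_piece: The blue rubber mixing bowl, 123 mm across and 62 mm high; loose, upright. Origin at the centre of its underside, z up. (Mould pieces, a jar and a roll of tape, up to 120 mm high and fixed, stand nearer the robot than the timers; hand tools lie along the far edge.)
- rubber_timer: The timer of the blue rubber bowl: a loose white round housing, 70 mm across, 26 mm high, 0.3 kg, on a rubber foot, standing about 150 mm from the centre of the blue rubber bowl on the robot's side of it. All four timers look alike. Origin at the centre of its underside, z up.
- rubber_cap (a joint): Travel of the orange cap of the blue rubber bowl's timer, in m: 0 up (as at the start), 0.010 fully down. It moves straight down against a steady friction of about 3 N and has no spring: it stays where it is left.
- rubber_cap_top (a point): Centre of the flat top of the orange cap of the blue rubber bowl's timer. The cap is a disc 34 mm across; its top is 40 mm above the bench when up and 30 mm when fully down (the housing's rim is at 26 to 28 mm), and the point moves with it.
Not all that is in view belongs to the job. Leave any pink look-alike of the rubber_timer alone.

How it is judged:
By the outcome, as a careful person would: the job done as asked, in the order asked, and still so for the second after the job is handed in, with the robot touching nothing.
It also fails if it takes over 48 s, if anything falls off the work surface, if the arm or the gripper's body presses on something with over 40 N, if the wrist force passes 120 N, or if a joint passes its speed limit or range.

## Robot

A 6-joint arm with a two-finger parallel gripper is mounted at the origin on the work surface; the furniture and walls round the work are solid. World frame = base frame: x ahead of the robot, y to its left, z up, the work surface at z = 0. Lengths are in mm, angles in degrees, forces in N, time in s.
With the tool pointing down it reaches from about 350 to 850 mm from the base axis. Payload 8.1 kg.
Tool frame: the origin (TCP) lies between the finger pads; the fingertips stand 14 mm ahead of it and the grasp point (between the pads) lies 5 mm behind it; z points along the fingers, x is the direction in which the jaws open and shut, and the axes are right-handed (so a half turn about z gives the same grasp; the last joint's range is limited). The gripper opens to 85 mm and grips with 20 to 120 N. Pads are 22 mm wide; open, the fingers measure 114 mm over their backs; the gripper's body (76 mm by 85 mm) begins 54 mm behind the grasp point. The pads swing forward as they close: fully open they stand 13 mm farther back than shut.
Start: joints at [-67.976, 7.471, 85.268, -0, 87.261, -4.893], TCP at [271.644, -534.99, 245.292] pointing down, gripper open.
Joint ranges: [-169.43, 169.43], [-51.17, 129.36], [1.28, 143.12], [-76.62, 256.62], [0, 156.53], [-152.29, 152.29]. Speed limits (degrees/s): [136.94, 136.94, 159.86, 180, 180, 180].

## Interface

Orientations are given as [roll, pitch, yaw] about the fixed x, y, z axes, in that order (R = Rz(yaw) Ry(pitch) Rx(roll)).
In Python, from bench import r, vision, job gives the robot as it stands.
- The arm moves only by the tool send_rows, never from a script. Its arguments are lists of equal length, an entry for each row: "dp": the shift along the world's x, y, z in mm, a list of three; "rot": the turn, a rotation vector about the world's x, y, z in rad, a list of three. In form: {"dp": [[tx, ty, tz], ...], "rot": [[wx, wy, wz], ...]}. A call has 1 to 5 rows; each row is the pose to reach, as a shift and turn from the pose commanded when the call began; what a row does not reach only later rows make up. A row lasts 1/8 s, in which the tool goes at most 62.5 mm and 10.7 degrees, less where a joint would pass 70% of its speed; a pose out of reach is approached as far as the arm can. A call with a gripper value outside its range is refused whole. "jaw" is the finger opening in mm, from 0 to 85.4, set as the call begins (left out, the last holds). The fingers move at their own pace and stop on an object; "force" is the grip in N (left out, the last holds). Time passes only in rows, so rows that repeat a pose let the fingers close. It gives the time, the measured TCP pose, the force and the opening at its end, in the units of the state.
- r.sense(): the state, without advancing time (a new reading comes with each control period).
- vision.snapshot(name): name is "scene" or "top"; returns a dict with "pixels" (384x512x3 uint8, red, green, blue), "depth" (384x512 float32, mm along the optical axis (not along the pixel's ray), 0 where there is no reading), "intrinsics" (3x3 intrinsics, pixels), "world_from_camera" (4x4, takes a point from camera to world coordinates). Camera axes: x right, y down, z forward; pixel columns grow to the right and rows downward; lengths in mm; the calibration is good to about 2 mm. A picture is of the moment at which its call begins.
- job.hand_in(): hands the job in, once; it reports no verdict.
The state is a dict: "time": time; "joint_pos": joint angles; "qd": joint speeds; "joint_efforts": joint torques, N m; "tool_pos": TCP position; "tcp_rot": TCP orientation; "ft_force": force on the tool from outside, world axes, zero at the start; "wrist_torque": the same for the moment, N m; "finger_gap": finger opening in mm.
Only numpy, scipy, OpenCV 4.12 (cv2) and the standard library are available. Lean on these libraries where they do the work, as an engineer would, in place of code of your own. Each camera call takes 0.05 s, during which the arm holds its last target.

## Working session

There is one attempt and no reset: what is moved stays moved. The work goes in short steps, Python scripts to look and compute and a tool call to move; the robot and the scene stay as the last step left them, time stands still between calls to the robot, and variables do not carry over. Pictures are saved under pics/ and viewed, and the job is handed in when it is done.

Besides the shell and the picture viewer there is one more tool, called after "Request:" as name(argument=value, ...), one argument or row to a line, values as JSON. send_rows: Moves the arm, as the interface text tells. Its arguments: {"type":"object","properties":{"dp":{"type":"array"},"rot":{"type":"array"},"jaw":{"type":"number"},"force":{"type":"number"}},"required":["dp","rot"]}

```bash
mkdir -p pics; python3 - <<'E'
from bench import r, vision, job
import cv2,numpy as np
for n in ("scene","top"):
    s=vision.snapshot(n); np.savez(f"{n}0.npz",**s)
    cv2.imwrite(f"pics/{n}0.png",cv2.resize(s["pixels"][:,:,::-1],(800,600)))
    print(n,s["intrinsics"].tolist(),np.round(s["world_from_camera"],3).tolist())
print(r.sense())
E
```

```text
scene [[427.32731296628225, 0.0, 260.2226819089745], [0.0, 427.32731296628225, 191.40139537581064], [0.0, 0.0, 1.0]] [[-0.805, -0.308, 0.507, -28.161], [-0.593, 0.445, -0.671, 708.321], [-0.019, -0.841, -0.541, 644.903], [0.0, 0.0, 0.0, 1.0]]
top [[421.0645625612217, 0.0, 257.3134084924985], [0.0, 421.0645625612217, 191.98858326201164], [0.0, 0.0, 1.0]] [[0.006, -0.991, 0.137, 361.777], [-1.0, -0.007, -0.006, -0.261], [0.007, -0.137, -0.991, 1265.299], [0.0, 0.0, 0.0, 1.0]]
{'time': 0.1, 'joint_pos': array([-6.79755282e+01,  7.51016235e+00,  8.53233683e+01, -4.00498482e-04,
        8.72589281e+01, -4.89225568e+00]), 'qd': array([ 0.06220135, -0.06375916, -0.12454396,  0.07483916,  0.06393238,
       -0.00594525]), 'joint_efforts': array([ 1.65659552e-03, -5.70953286e+01, -5.01938903e+01, -2.22805870e-04,
        8.19070061e-03,  2.23629200e-05]), 'tool_pos': array([ 271.4707389 , -534.5624067 ,  244.35258602]), 'tcp_rot': array([-1.79992513e+02,  9.21560141e-02, -6.30832470e+01]), 'ft_force': array([-0.39989739,  0.16655369,  0.15273112]), 'wrist_torque': array([-0.02578213, -0.01373528,  0.0390913 ]), 'finger_gap': 85.52614253857158}
```

```bash
ls
```

```text
pics
scene0.npz
top0.npz
```

View pics/scene0.png

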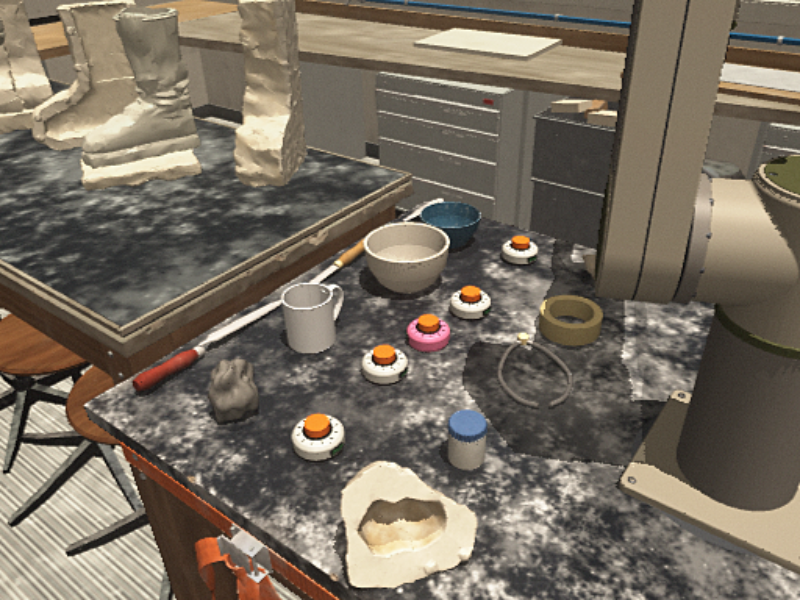

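View pics/top0.png

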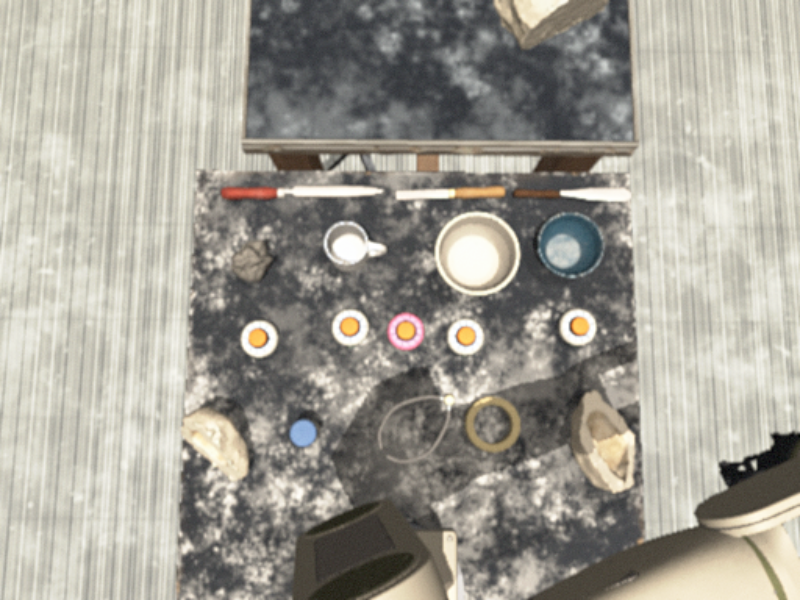

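The top view shows the caps at (258,338) for the model, (349,327) for the mug, (465,336) for the white bowl and (579,327) for the rubber bowl. The pink look-alike is at (405,331). The scene view agrees. Next I'll measure the caps.

```bash
cat > h.py <<'E'
import cv2,numpy as np
def caps(s,z,verbose=True):
    hsv=cv2.cvtColor(s["pixels"],cv2.COLOR_RGB2HSV)
    m=cv2.inRange(hsv,(8,190,140),(22,255,255))
    n,l,st,c=cv2.connectedComponentsWithStats(m)
    out=[]
    K=s["intrinsics"];T=s["world_from_camera"]
    for i in range(1,n):
        if 25<st[i,4]<600:
            d=T[:3,:3]@np.linalg.inv(K)@[*c[i],1]; o=T[:3,3]
            p=o+d*(z-o[2])/d[2]
            u,v=np.round(c[i]).astype(int)
            dz=s["depth"][v,u]; q=o+d*dz
            out.append((p,st[i,4]))
            print(np.round(c[i],1),st[i,4],"plane",np.round(p,1),"depthpt",np.round(q,1))
    return out
E
python3 - <<'E'
from h import *
for n in("scene","top"):
    print(n);caps(dict(np.load(n+"0.npz")),38)
E
```

```text
scene
[333.2 154.2] 65 plane [ 483.4 -338.2   38. ] depthpt [ 482.7 -336.8   38.8]
[301.1 187.3] 93 plane [ 463.7 -123.5   38. ] depthpt [ 460.8 -118.5   41.6]
[274.1 206. ] 106 plane [473. -11.  38.] depthpt [469.4  -5.8  42.4]
[245.6 226.1] 127 plane [480.4  94.9  38. ] depthpt [479.   96.5  39.7]
[202.6 271.8] 186 plane [457.9 265.9  38. ] depthpt [455.6 268.   40.9]
[132.8 351.3] 156 plane [423.2 474.1  38. ] depthpt [ 527.8  419.9 -102.6]
[160.8 380. ] 30 plane [345.4 482.8  38. ] depthpt [ 452.5  418.1 -136.1]
top
```

```bash
sed -i 's/(8,190,140),(22,255,255)/(8,150,140),(22,255,255)/' h.py
python3 - <<'E'
from h import *
s=dict(np.load("top0.npz"))
hsv=cv2.cvtColor(s["pixels"],cv2.COLOR_RGB2HSV)
print(hsv[209,222:226],hsv[216,165])
m=cv2.inRange(hsv,(8,150,140),(22,255,255)); print(cv2.connectedComponentsWithStats(m)[2:])
caps(s,40)
# housing rows: white mask around each
E
```

```text
[[ 21 156 253]
 [ 21 155 253]
 [ 20 158 252]
 [ 21 157 252]] [ 20 161 252]
(array([[     0,      0,    512,    384, 196132],
       [   218,    204,     11,     11,     96],
       [   365,    204,     11,     10,     90],
       [   254,    206,     12,     11,     99],
       [   160,    211,     11,     11,     98],
       [   293,    210,     11,     11,     93]], dtype=int32), array([[255.48652948, 191.45063529],
       [223.1875    , 208.69791667],
       [370.3       , 208.43333333],
       [259.23232323, 211.22222222],
       [164.79591837, 215.95918367],
       [297.77419355, 214.69892473]]))
[223.2 208.7] 96 plane [481.3  91.6  40. ] depthpt [481.2  91.5  41.1]
[370.3 208.4] 90 plane [ 485.  -338.8   40. ] depthpt [ 484.9 -338.5   41. ]
[259.2 211.2] 99 plane [474.6 -13.7  40. ] depthpt [474.3 -13.7  42.6]
[164.8 216. ] 98 plane [458.9 261.1  40. ] depthpt [458.7 260.8  41.4]
[297.8 214.7] 93 plane [ 465.2 -126.2   40. ] depthpt [ 465.2 -126.2   39.8]
```

Request:
send_rows(
  dp=[
    [10, 20, 0],
    [28, 60, -5],
    [48, 100, -10],
    [68, 145, -15],
    [88, 190, -20],
  ],
  rot=[
    [0, 0, 0],
    [0, 0, 0],
    [0, 0, 0],
    [0, 0, 0],
    [0, 0, 0],
  ],
  jaw=0,
  force=20,
)

```text
time: 0.72
tool_pos: [359.8, -343.4, 224.6]
tcp_rot: [180.0, 0.0, -63.1]
ft_force: [1.2, -0.7, 1.1]
finger_gap: 0.4
```

Request:
send_rows(
  dp=[
    [24, 50, -10],
    [48, 100, -20],
    [70, 150, -35],
    [90, 195, -55],
    [105.5, 219.5, -75],
  ],
  rot=[
    [0, 0, 0],
    [0, 0, 0],
    [0, 0, 0],
    [0, 0, 0],
    [0, 0, 0],
  ],
)

```text
time: 1.35
tool_pos: [465.5, -123.1, 149.5]
tcp_rot: [-180.0, 0.0, -63.0]
ft_force: [0.7, -0.3, 1.1]
finger_gap: -0.0
```

Request:
send_rows(
  dp=[
    [0, 0, -30],
    [0, 0, -60],
    [0, 0, -75],
    [0, 0, -80],
    [0, 0, -80],
  ],
  rot=[
    [0, 0, 0],
    [0, 0, 0],
    [0, 0, 0],
    [0, 0, 0],
    [0, 0, 0],
  ],
)

```text
time: 1.98
tool_pos: [465.5, -125.8, 70.8]
tcp_rot: [-180.0, -0.0, -63.1]
ft_force: [0.4, -0.5, -0.2]
finger_gap: 0.3
```

```bash
python3 - <<'E'
from bench import r, vision
from h import *
s=vision.snapshot("scene")
a=s["pixels"][120:270,220:400,::-1]
cv2.imwrite("pics/s1.png",cv2.resize(a,None,fx=4,fy=4))
s=vision.snapshot("top")
cv2.imwrite("pics/t1.png",cv2.resize(s["pixels"][150:280,220:380,::-1],None,fx=4,fy=4))
print(r.sense()["tool_pos"])
E
```

```text
[ 465.99149772 -125.95819017   71.50536019]
```

View pics/s1.png

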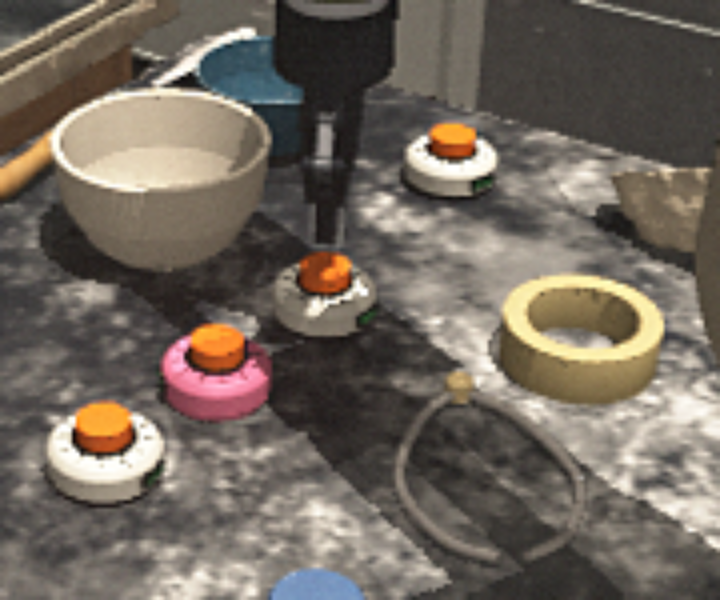

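View pics/t1.png

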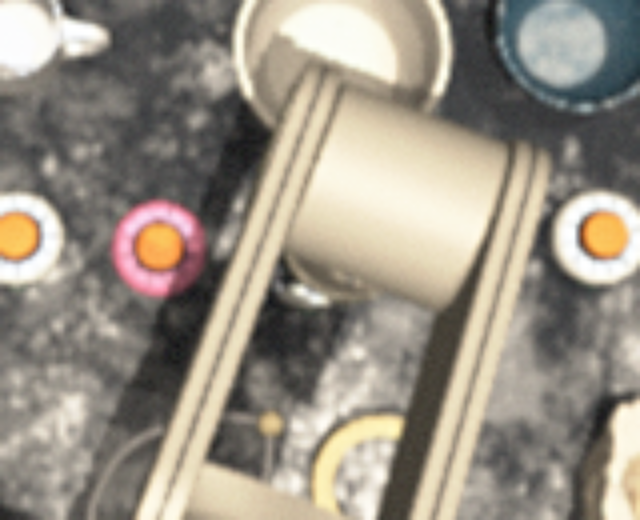

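The crop shows the closed fingertips at (325,240), directly over the white bowl's orange cap at (325,270). I'll start the descent.

Request:
send_rows(
  dp=[
    [0, 0, -6],
    [0, 0, -11],
    [0, 0, -14],
    [0, 0, -16],
    [0, 0, -18],
  ],
  rot=[
    [0, 0, 0],
    [0, 0, 0],
    [0, 0, 0],
    [0, 0, 0],
    [0, 0, 0],
  ],
)

```text
time: 2.7
tool_pos: [465.0, -125.4, 52.3]
tcp_rot: [180.0, 0.0, -63.1]
ft_force: [-1.5, 0.9, 3.2]
finger_gap: -0.1
```

Request:
send_rows(
  dp=[
    [0, 0, -1],
    [0, 0, -2],
    [0, 0, -3],
    [0, 0, -4],
    [0, 0, -5],
  ],
  rot=[
    [0, 0, 0],
    [0, 0, 0],
    [0, 0, 0],
    [0, 0, 0],
    [0, 0, 0],
  ],
)

```text
time: 3.32
tool_pos: [465.1, -125.5, 47.2]
tcp_rot: [180.0, 0.0, -63.1]
ft_force: [-2.3, 1.4, 3.8]
finger_gap: -0.1
```

Contact is at the expected 3 N. The bottom should come at a TCP height of about 44.

Request:
send_rows(
  dp=[
    [0, 0, -1],
    [0, 0, -2],
    [0, 0, -2.5],
    [0, 0, -3],
    [0, 0, -3],
  ],
  rot=[
    [0, 0, 0],
    [0, 0, 0],
    [0, 0, 0],
    [0, 0, 0],
    [0, 0, 0],
  ],
)

```text
time: 3.95
tool_pos: [465.3, -125.6, 44.3]
tcp_rot: [-180.0, -0.0, -63.1]
ft_force: [-0.9, 0.9, 0.0]
finger_gap: -0.1
```

Request:
send_rows(
  dp=[
    [0, 0, -0.5],
    [0, 0, -1],
    [0, 0, -1],
  ],
  rot=[
    [0, 0, 0],
    [0, 0, 0],
    [0, 0, 0],
  ],
)

```text
time: 4.32
tool_pos: [465.4, -125.6, 44.0]
tcp_rot: [-180.0, -0.0, -63.1]
ft_force: [-4.7, 1.4, 8.4]
finger_gap: 0.1
```

Request:
send_rows(
  dp=[
    [0, 0, -0.5],
    [0, 0, -0.5],
  ],
  rot=[
    [0, 0, 0],
    [0, 0, 0],
  ],
)

```text
time: 4.58
tool_pos: [465.5, -125.6, 43.9]
tcp_rot: [-180.0, -0.0, -63.1]
ft_force: [-5.8, 2.1, 13.8]
finger_gap: -0.0
```

Request:
send_rows(
  dp=[
    [0, 0, 3],
    [0, 0, 10],
    [0, 0, 30],
    [0, 0, 60],
    [0, 0, 90],
  ],
  rot=[
    [0, 0, 0],
    [0, 0, 0],
    [0, 0, 0],
    [0, 0, 0],
    [0, 0, 0],
  ],
)

```text
time: 5.2
tool_pos: [465.0, -125.4, 133.8]
tcp_rot: [180.0, 0.0, -63.1]
ft_force: [0.4, -0.2, -0.6]
finger_gap: 0.1
```

The press bottomed at 13.8 N with z at 43.9. Next is the mug timer: +16 in x, +218 in y.

Request:
send_rows(
  dp=[
    [2, 25, 5],
    [5, 75, 5],
    [10, 130, 5],
    [14, 185, 0],
    [16, 218, 0],
  ],
  rot=[
    [0, 0, 0],
    [0, 0, 0],
    [0, 0, 0],
    [0, 0, 0],
    [0, 0, 0],
  ],
)

```text
time: 5.82
tool_pos: [480.8, 94.9, 132.8]
tcp_rot: [-180.0, 0.0, -63.0]
ft_force: [1.1, -0.8, 1.1]
finger_gap: 0.2
```

Request:
send_rows(
  dp=[
    [0, 0, -20],
    [0, 0, -45],
    [0, 0, -58],
    [0, 0, -62],
    [0, 0, -62],
  ],
  rot=[
    [0, 0, 0],
    [0, 0, 0],
    [0, 0, 0],
    [0, 0, 0],
    [0, 0, 0],
  ],
)

```text
time: 6.45
tool_pos: [481.5, 92.4, 71.2]
tcp_rot: [-180.0, -0.0, -63.1]
ft_force: [-0.6, 0.2, 0.2]
finger_gap: -0.3
```

```bash
python3 - <<'E'
from bench import r, vision
from h import *
s=vision.snapshot("scene")
a=s["pixels"][120:300,180:370,::-1]
cv2.imwrite("pics/s2.png",cv2.resize(a,None,fx=3.3,fy=3.3))
s=vision.snapshot("top"); caps(s,40)
print(r.sense()["tool_pos"])
E
```

```text
[370.5 208.4] 92 plane [ 485.2 -339.3   40. ] depthpt [ 485.4 -339.8   38.2]
[259.5 211.2] 97 plane [474.8 -14.4  40. ] depthpt [474.9 -14.4  38.3]
[164.7 216. ] 97 plane [458.8 261.2  40. ] depthpt [458.8 261.3  39.8]
[297.8 214.8] 96 plane [ 465.  -126.2   40. ] depthpt [ 465.5 -126.9   33.6]
[481.89797367  92.45101089  71.75797942]
```

View pics/s2.png

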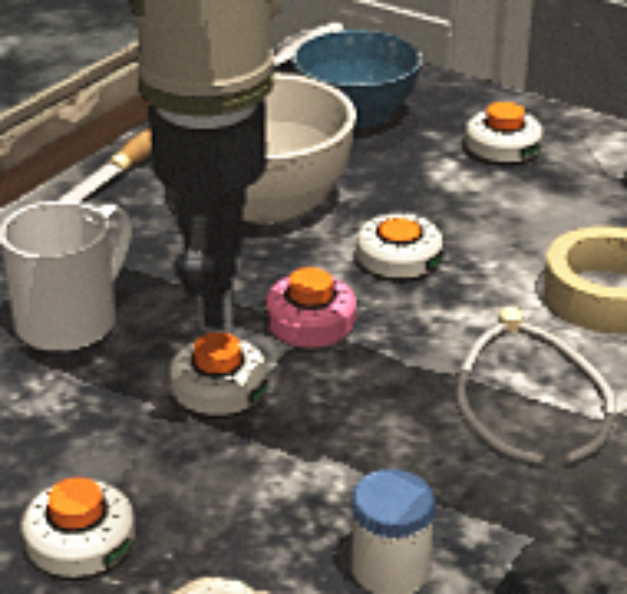

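The white bowl's cap at (400,230) is down and its timer hasn't shifted. The fingertips at (217,325) sit over the mug's cap at (217,352), so I'll press it the same way. The commanded z is 70.8 and needs to reach about 42.8.

Request:
send_rows(
  dp=[
    [0, 0, -6],
    [0, 0, -12],
    [0, 0, -15],
    [0, 0, -17],
    [0, 0, -18.5],
  ],
  rot=[
    [0, 0, 0],
    [0, 0, 0],
    [0, 0, 0],
    [0, 0, 0],
    [0, 0, 0],
  ],
)

```text
time: 7.18
tool_pos: [480.9, 92.5, 52.2]
tcp_rot: [180.0, 0.0, -63.1]
ft_force: [-2.6, -0.2, 2.8]
finger_gap: -0.3
```

Request:
send_rows(
  dp=[
    [0, 0, -1.5],
    [0, 0, -3],
    [0, 0, -4.5],
    [0, 0, -6],
    [0, 0, -7],
  ],
  rot=[
    [0, 0, 0],
    [0, 0, 0],
    [0, 0, 0],
    [0, 0, 0],
    [0, 0, 0],
  ],
)

```text
time: 7.8
tool_pos: [481.1, 92.5, 45.2]
tcp_rot: [180.0, 0.0, -63.1]
ft_force: [-2.6, 0.3, 3.8]
finger_gap: -0.4
```

Request:
send_rows(
  dp=[
    [0, 0, -1],
    [0, 0, -1.5],
    [0, 0, -2],
    [0, 0, -2],
  ],
  rot=[
    [0, 0, 0],
    [0, 0, 0],
    [0, 0, 0],
    [0, 0, 0],
  ],
)

```text
time: 8.3
tool_pos: [481.2, 92.5, 44.0]
tcp_rot: [180.0, -0.0, -63.1]
ft_force: [-5.8, -0.9, 11.1]
finger_gap: 0.1
```

Bottomed at 11 N. I'll lift and go to the model's timer: -22.5 in x, +169.5 in y.

Request:
send_rows(
  dp=[
    [0, 0, 3],
    [0, 0, 10],
    [0, 0, 30],
    [0, 0, 60],
    [0, 0, 90],
  ],
  rot=[
    [0, 0, 0],
    [0, 0, 0],
    [0, 0, 0],
    [0, 0, 0],
    [0, 0, 0],
  ],
)

```text
time: 8.93
tool_pos: [481.2, 92.5, 134.4]
tcp_rot: [-180.0, -0.0, -63.1]
ft_force: [-0.8, 0.4, 0.3]
finger_gap: 0.2
```

Request:
send_rows(
  dp=[
    [-3, 25, 0],
    [-9, 70, 0],
    [-15, 115, 0],
    [-20, 150, 0],
    [-22.5, 169.5, 0],
  ],
  rot=[
    [0, 0, 0],
    [0, 0, 0],
    [0, 0, 0],
    [0, 0, 0],
    [0, 0, 0],
  ],
)

```text
time: 9.55
tool_pos: [458.5, 263.6, 133.6]
tcp_rot: [-180.0, 0.0, -63.0]
ft_force: [-0.4, 0.2, -0.6]
finger_gap: 0.2
```

Request:
send_rows(
  dp=[
    [0, 0, -20],
    [0, 0, -45],
    [0, 0, -58],
    [0, 0, -62],
    [0, 0, -62],
  ],
  rot=[
    [0, 0, 0],
    [0, 0, 0],
    [0, 0, 0],
    [0, 0, 0],
    [0, 0, 0],
  ],
)

```text
time: 10.18
tool_pos: [459.0, 261.9, 71.7]
tcp_rot: [-180.0, -0.0, -63.1]
ft_force: [-0.4, -0.1, 0.1]
finger_gap: 0.3
```

```bash
python3 - <<'E'
from bench import r, vision
from h import *
s=vision.snapshot("scene")
a=s["pixels"][150:340,120:330,::-1]
cv2.imwrite("pics/s3.png",cv2.resize(a,None,fx=3,fy=3))
s=vision.snapshot("top"); caps(s,40)
print(r.sense()["tool_pos"])
E
```

```text
[223.4 208.7] 96 plane [481.3  91.   40. ] depthpt [482.1  91.6  31.5]
[370.4 208.4] 90 plane [ 485.1 -339.1   40. ] depthpt [ 485.1 -339.1   40. ]
[259.3 211.2] 101 plane [474.6 -13.8  40. ] depthpt [474.4 -13.8  42.2]
[297.8 214.8] 96 plane [ 465.  -126.2   40. ] depthpt [ 465.6 -126.9   33.1]
[459.38918854 262.21449475  72.32419956]
```

View pics/s3.png

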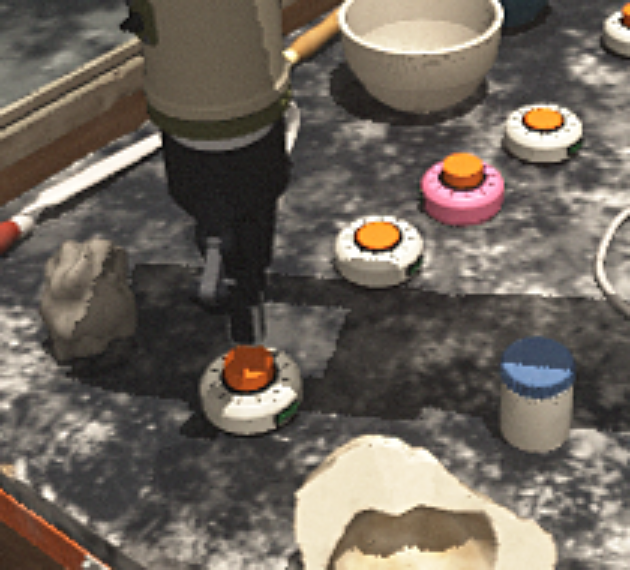

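The mug cap at (378,237) and the bowl cap at (544,119) are both down. The fingertips at (247,340) are over the model's cap at (248,368). The commanded z is 71.3.

Request:
send_rows(
  dp=[
    [0, 0, -6],
    [0, 0, -12],
    [0, 0, -15],
    [0, 0, -17],
    [0, 0, -19],
  ],
  rot=[
    [0, 0, 0],
    [0, 0, 0],
    [0, 0, 0],
    [0, 0, 0],
    [0, 0, 0],
  ],
)

```text
time: 10.9
tool_pos: [458.4, 261.9, 52.3]
tcp_rot: [180.0, 0.0, -63.1]
ft_force: [-1.2, -1.0, 3.7]
finger_gap: 0.2
```

Request:
send_rows(
  dp=[
    [0, 0, -1.5],
    [0, 0, -3],
    [0, 0, -4.5],
    [0, 0, -6],
    [0, 0, -7],
  ],
  rot=[
    [0, 0, 0],
    [0, 0, 0],
    [0, 0, 0],
    [0, 0, 0],
    [0, 0, 0],
  ],
)

```text
time: 11.52
tool_pos: [458.6, 262.0, 45.2]
tcp_rot: [180.0, 0.0, -63.1]
ft_force: [-2.5, -1.4, 3.3]
finger_gap: -0.3
```

Request:
send_rows(
  dp=[
    [0, 0, -1],
    [0, 0, -1.5],
    [0, 0, -2],
    [0, 0, -2],
  ],
  rot=[
    [0, 0, 0],
    [0, 0, 0],
    [0, 0, 0],
    [0, 0, 0],
  ],
)

```text
time: 12.02
tool_pos: [458.7, 262.1, 44.0]
tcp_rot: [-180.0, -0.0, -63.1]
ft_force: [-6.3, -3.2, 9.5]
finger_gap: -0.3
```

Bottomed. I'll lift well clear and back off toward the robot so the top camera can see.

Request:
send_rows(
  dp=[
    [0, 0, 3],
    [0, 0, 10],
    [0, 0, 30],
    [0, 0, 70],
    [0, 0, 115],
  ],
  rot=[
    [0, 0, 0],
    [0, 0, 0],
    [0, 0, 0],
    [0, 0, 0],
    [0, 0, 0],
  ],
)

```text
time: 12.65
tool_pos: [458.3, 261.8, 159.1]
tcp_rot: [180.0, 0.0, -63.1]
ft_force: [0.8, 0.3, -1.0]
finger_gap: 0.5
```

Request:
send_rows(
  dp=[
    [-10, 15, 25],
    [-25, 40, 60],
    [-40, 75, 90],
    [-55, 105, 105],
    [-60, 120, 110],
  ],
  rot=[
    [0, 0, 0],
    [0, 0, 0],
    [0, 0, 0],
    [0, 0, 0],
    [0, 0, 0],
  ],
)

```text
time: 13.28
tool_pos: [398.4, 383.7, 270.1]
tcp_rot: [-179.8, 0.0, -63.0]
ft_force: [-0.0, 0.3, 0.4]
finger_gap: 0.3
```

Request:
send_rows(
  dp=[
    [0, 0, 0],
    [0, 0, 0],
    [0, 0, 0],
  ],
  rot=[
    [0, 0, 0],
    [0, 0, 0],
    [0, 0, 0],
  ],
)

```text
time: 13.65
tool_pos: [398.9, 380.9, 267.4]
tcp_rot: [179.9, -0.0, -63.2]
ft_force: [-0.1, -0.3, -0.1]
finger_gap: 0.2
```

```bash
python3 - <<'E'
from bench import r, vision
from h import *
s=vision.snapshot("scene")
cv2.imwrite("pics/s4.png",cv2.resize(s["pixels"][:,:,::-1],(800,600)))
s=vision.snapshot("top"); caps(s,40)
cv2.imwrite("pics/t4.png",cv2.resize(s["pixels"][:,:,::-1],(800,600)))
print(r.sense())
E
```

```text
[223.4 208.6] 95 plane [481.5  91.   40. ] depthpt [482.1  91.4  33.4]
[370.3 208.4] 90 plane [ 485.  -338.8   40. ] depthpt [ 484.4 -337.1   46.1]
[259.2 211.3] 98 plane [474.4 -13.6  40. ] depthpt [474.5 -13.6  39.5]
[165.  215.9] 98 plane [458.9 260.5  40. ] depthpt [459.4 262.   33.2]
[297.7 214.8] 95 plane [ 465. -126.   40.] depthpt [ 465.9 -127.1   29.3]
{'time': 13.75, 'joint_pos': array([ 3.83745577e+01, -4.45133782e-01,  9.11756726e+01, -4.96031320e-03,
        8.93208223e+01,  1.01525023e+02]), 'qd': array([ 0.14963187, -0.15398033, -0.19997705,  0.09013264,  0.05226705,
        0.08620469]), 'joint_efforts': array([ 4.08213667e-02, -4.98446846e+01, -5.02510822e+01, -2.66233670e-03,
        6.31869771e-03, -9.14413598e-03]), 'tool_pos': array([398.93688703, 381.1751004 , 267.73818145]), 'tcp_rot': array([ 1.79950665e+02, -1.51216439e-02, -6.31503982e+01]), 'ft_force': array([ 0.23708654, -0.68049823,  0.46658001]), 'wrist_torque': array([-0.02663861, -0.03690549, -0.02525926]), 'finger_gap': -0.12897837068068974}
```

View pics/s4.png

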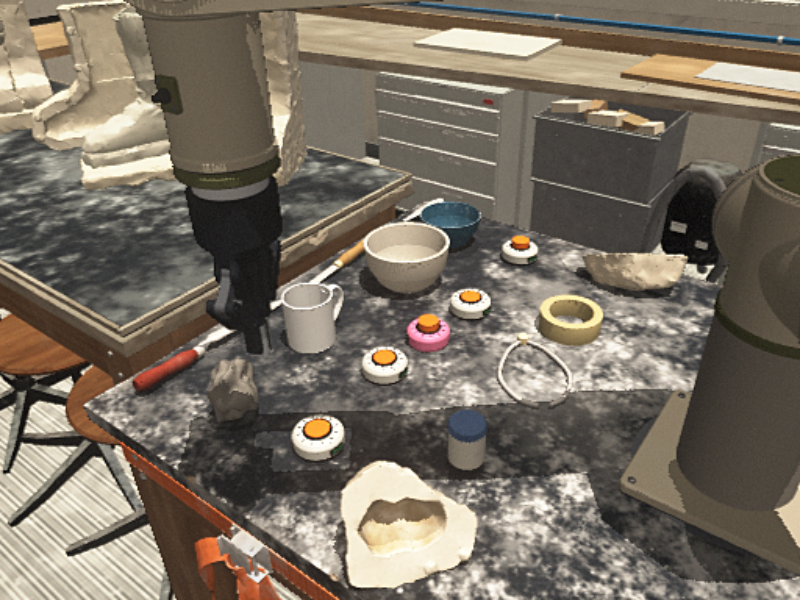

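View pics/t4.png

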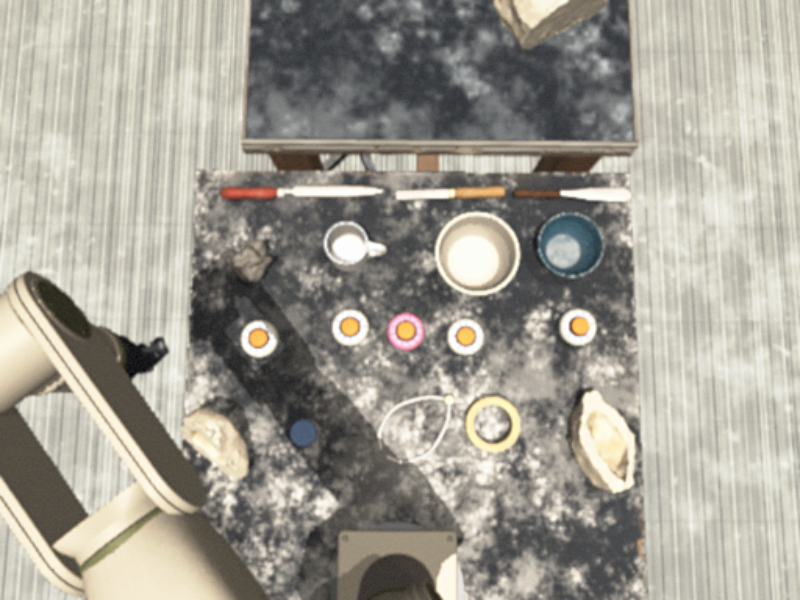

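The caps at (470,297), (385,357) and (317,429) are all down. The rubber bowl's cap at (520,242) and the pink one at (428,324) are still up. Nothing has shifted and the arm is clear, so I'm handing in.

```bash
python3 -c "
from bench import job
print(job.hand_in())"
```

```text
the job is handed in; nothing more can be done
None
```

I pressed the three timers in the order asked: white bowl, then white mug, then grey clay model. I used closed fingertips, and each cap went down against about 3 N and then stopped hard. The force at the bottom was 14 N for the bowl, 11 N for the mug and 9.5 N for the model, with the fingertip about 30 mm above the bench each time.

- **Caps:** in the last pictures the three caps are down. The blue rubber bowl's timer and the pink look-alike are untouched and still up. Depth readings put the pressed caps at about 29–33 mm and the unpressed ones at about 40–46 mm. That noise of several mm means the hard stops and the pictures are better proof that the caps are fully down.
- **Nothing shifted:** the timers are within 1 mm of where they started, and the pieces look unmoved in the pictures.
- **At hand-in:** the arm was clear of everything at about 13.8 s on the clock. No checks failed.

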